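# Change over the seesaw gate of the ball feeder and run the balls into the other tray

## Robot

A 7-joint arm with a two-finger parallel gripper is mounted at the origin on the work surface. World frame = base frame: x ahead of the robot, y to its left, z up, the work surface at z = 0. Lengths are in m, angles in rad, forces in N, time in s.
With the tool pointing down it reaches from about 0.4 to 0.85 m from the base axis. Payload 10.4 kg.
Tool frame: the origin (TCP) lies midway between the tips of the shut fingers; the grasp point (between the pads) lies 19 mm behind it; z points along the fingers, y is the line along which they close (so a half turn about z gives the same grasp; the last joint's range is limited). The gripper opens to 87 mm and grips with 3 to 60 N. Pads are 19 mm wide; open, the fingers measure 117 mm over their backs; the gripper's body (75 mm by 190 mm) begins 51 mm behind the grasp point.
Start: joints at [-1.216, 0.332, -0.065, 1.46, 0.022, 1.35, -0.088], TCP at [0.231, 0.581, 0.223] pointing down, gripper open.
Joint ranges: [-2.6, 2.6], [-0.5, 2.12], [-1.47, 1.34], [0.16, 2.42], [-1.27, 4.41], [0.06, 2.06], [-2.6, 2.6]. Speed limits (rad/s): [2.22, 2.22, 2.79, 2.79, 3.14, 3.14, 3.14].

## Interface

Orientations are given as a unit quaternion [x, y, z, w].
In Python, from bench import r gives the robot as it stands.
- The arm moves only by the tool apply_moves, never from a script. Its argument "steps" is a list of rows, each a list of 7 numbers: the turn, a rotation vector about the tool's x, y, z in rad, then the shift along the tool's x, y, z in mm, then the opening, from -1 (shut) to 1 (fully open). In form: [[ax, ay, az, x, y, z, claw], ...]. A call has 1 to 20 rows; each row is the pose to reach, as a shift and turn from the pose commanded when the call began, along the tool's axes at that moment; what a row does not reach only later rows make up. A row lasts 1/12 s, in which the tool goes at most 41.7 mm and 7.16 degrees, less where a joint would pass 70% of its speed; a pose out of reach is approached as far as the arm can. A call with a gripper value outside its range is refused whole. The fingers move at their own pace and stop on an object; "force" is the grip in N (left out, the last holds). Time passes only in rows, so rows that repeat a pose let the fingers close. It gives the time, the measured TCP pose, the force, the opening and the grip force at its end, in the units of the state.
- r.read_state(): the state, without advancing time (a new reading comes with each control period).
- r.camera(name): name is "scene" or "top" or "wrist"; returns a dict with "pixels" (400x640x3 uint8, red, green, blue), "z_map" (400x640 float32, m along the optical axis (not along the pixel's ray), 0 where there is no reading), "fovy" (degrees; the focal length in pixels is half the picture's height over the tangent of half this angle, whatever the lens; pixels are square), "cx", "cy" (the principal point, pixels), "position" and "orientation" of the camera in the world. Camera axes: x right, y down, z forward; pixel columns grow to the right and rows downward; lengths in m; the calibration is good to about 2 mm. The wrist camera is an equidistant fisheye: a pixel r from the principal point sees the ray r / f radians off the axis. A picture is of the moment at which its call begins.
- r.close_job(): hands the job in; it is judged then, once.
The state is a dict: "time": time; "joint_positions": joint angles; "joint_vel": joint speeds; "joint_torque": joint torques, N m; "ee_pos": TCP position; "eef_rot": TCP orientation; "ft_force": force on the tool from outside, world axes, zero at the start; "torque": the same for the moment, N m; "width": finger opening in m; "grip_force": force on a finger pad.
Only numpy, scipy, OpenCV 4.12 (cv2) and the standard library are available. Lean on these libraries where they do the work, as an engineer would, in place of code of your own. Each camera call takes 0.05 s, during which the arm holds its last target. There are 200 camera calls.

## Task

The three beech balls waiting in the feeder's channel belong in the tray that the seesaw gate is not set to at present. With the fingertips press down the yellow tab on the raised end of the gate until it rocks right over and stays, then press the red plunger fully down and keep it down until all three balls have run out into that other tray, and let it spring back. Do not touch or pick up the balls, leave the trays where they stand, and leave the things lying around the feeder alone.

Things in the scene. Friction and masses are not known exactly. Their poses are not given: they have to be found in the camera images.
- feeder: Fixed ball feeder, below 245 mm. Origin on the table under the gate's middle; x points away from the robot (yaw within 0.3 rad), y left. Feed channel, walls 24 mm high, from x=225 down to x=20 mm, 183 mm up, where balls drop on the gate. Clear guard x=-26..-20, |y|<44 mm, 215 mm high, in front of the gate's middle. Chutes lead from the gate's ends to the left (+y) and right (-y) tray.
- gate (a joint): Tilt of the seesaw gate, rad, -0.28 to 0.28: plywood trough 220 x 47 mm across the feeder, shaft along feeder x, 145 mm up. Positive: left end raised, balls go to the right tray; negative: right end raised, balls go left. A brass over-centre weight over the shaft (robot's side, up to 200 mm) holds it at either stop; pressed past level it drops to the other. Pressing takes under 1 N.
- gate_left_tab (a point): Top of the yellow finger tab at the gate's left end: flat plate 50 mm (feeder x) by 36 mm (y), 6 mm thick, sticking out of the trough towards the robot, free above. The point lies 52 mm on the robot's side of the feeder's origin and 92 mm left; about 178 mm above the table when raised, 127 mm when down.
- gate_right_tab (a point): The same for the right end (92 mm to the right): about 178 mm above the table when raised and 127 mm when down.
- release (a joint): Travel of the red spring plunger, m: 0 = up (a steel pin stands in the feed channel and holds the balls back), 0.022 = fully down (pin below the channel floor, balls run free). 2 N to start, about 4 N at the bottom; it springs up when let go and the pin closes the channel again. The balls need about 2 s to run out.
- release_top (a point): Centre of the top of the plunger's red mushroom head, 36 mm in diameter, 238 mm above the table when up and 216 mm when down; 65 mm beyond and 55 mm left of the feeder's origin, left of the feed channel. It is pressed straight down from above.
- ball1: Beech ball, 32 mm in diameter, 12 g, origin at its centre; number 1 in the queue in the feed channel behind the stop pin
- ball2: Beech ball, 32 mm in diameter, 12 g, origin at its centre; number 2 in the queue in the feed channel behind the stop pin
- ball3: Beech ball, 32 mm in diameter, 12 g, origin at its centre; number 3 in the queue in the feed channel behind the stop pin
- tray_left: Left pale wooden tray with green lining, loose, 150 mm (x) by 130 mm (y), walls 6 mm thick: 40 mm high towards the feeder, 60 mm at the sides, 100 mm at the back; stands under the end of the left chute; origin at the centre of its underside.
- tray_right: The same tray under the end of the right chute.
- puzzle_piece: Bystander: pine fish, a sawn puzzle piece, about 110 x 70 x 18 mm, origin under its middle, on the left
- sanding_block: Bystander: cork sanding block 110 x 60 x 36 mm, origin under its centre, on the right
- glue: Bystander: white glue bottle, 52 mm across, 150 mm tall, origin under its centre, left of the feed channel's far end
- peg_figure: Bystander: turned beech peg figure, 36 mm across, 67 mm tall, standing right of the feed channel, origin under its centre
- mug: Bystander: blue mug, 76 mm across, 90 mm tall, origin under its centre, far right
- pine_blank: Bystander: pine board 150 x 120 x 24 mm, origin under its centre, far left

How it is judged:
By the outcome, as a careful person would: the job done as asked, in the order asked, and still so for the second after the job is handed in, with the robot touching nothing.
It also fails if it takes over 38 s, if anything falls off the work surface, if the arm or the gripper's body presses on something with over 40 N, if the wrist force passes 120 N, or if a joint passes its speed limit or range.

## Working session

There is one attempt and no reset: what is moved stays moved. The work goes in short steps, Python scripts to look and compute and a tool call to move; the robot and the scene stay as the last step left them, time stands still between calls to the robot, and variables do not carry over. Pictures are saved under pics/ and viewed, at most 10 in all, crops included, and the job is handed in when it is done.

Besides the shell and the picture viewer there is one more tool, called after ">>>" in YAML: its name, and indented under it one key for each argument. apply_moves: Moves the arm, as the interface text tells. Its arguments: {"type":"object","properties":{"steps":{"type":"array","items":{"type":"array","items":{"type":"number"}}},"force":{"type":"number"}},"required":["steps"]}

```bash
mkdir -p pics; cat > h.py <<'E'
import numpy as np,cv2
from scipy.spatial.transform import Rotation as R
from bench import r
def snap(n,f):
    c=r.camera(n); cv2.imwrite('pics/'+f+'.png',c['pixels'][:,:,::-1]); np.savez('pics/'+f+'.npz',**c); return c
def cloud(c):
    f=200/np.tan(np.radians(float(c['fovy']))/2); v,u=np.mgrid[:400,:640]; z=c['z_map']
    P=np.stack([(u-c['cx'])/f*z,(v-c['cy'])/f*z,z],-1)
    return P@R.from_quat(c['orientation']).as_matrix().T+c['position']
E
python3 - <<'E'
from h import *
snap('scene','s1');snap('top','t1')
s=r.read_state();print(s['time'],s['ee_pos'],s['eef_rot'],s['ft_force'],s['width'])
E
```

```text
0.1 [0.23043673 0.58060513 0.22185763] [ 1.87766481e-01  9.82213502e-01 -6.16387321e-04 -7.19184769e-05] [-0.70501166 -0.02309076  0.03567461] 0.08702010037039822
```

View pics/s1.png

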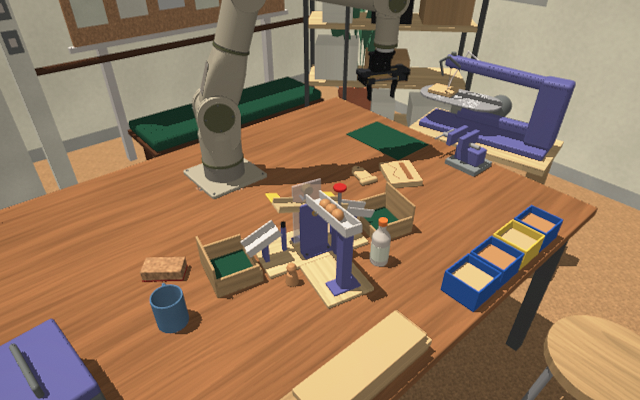

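View pics/t1.png

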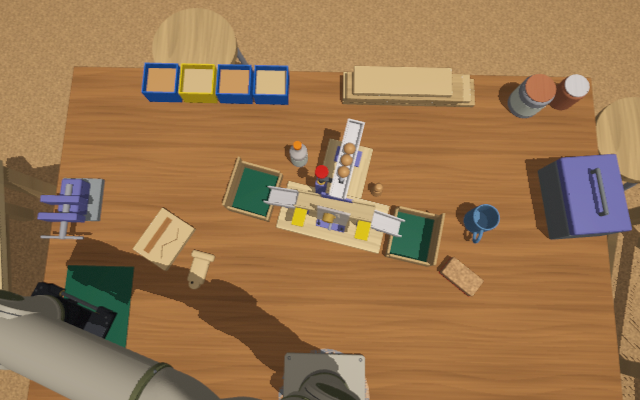

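The top view shows the yellow tabs at about (299,217) and (362,231), and the red head at about (321,173). I'll segment them and measure.

```bash
python3 - <<'E'
from h import *
for f in ['t1','s1']:
    c=dict(np.load(f'pics/{f}.npz'));P=cloud(c);h=cv2.cvtColor(c['pixels'],cv2.COLOR_RGB2HSV).astype(int)
    H,S,V=h[...,0],h[...,1],h[...,2]
    for nm,m in [('yel',(H>20)&(H<32)&(S>190)&(V>130)),('red',((H<5)|(H>174))&(S>180)&(V>80))]:
        n,l,st,ce=cv2.connectedComponentsWithStats(m.astype('uint8'))
        for i in range(1,n):
            if st[i,4]>15:
                q=P[l==i];print(f,nm,st[i],np.median(q,0).round(3),q.mean(0).round(3),'zmax',np.percentile(q[:,2],95).round(3))
c=dict(np.load('pics/t1.npz'));im=c['pixels'][110:270,215:455,::-1]
cv2.imwrite('pics/t1c.png',cv2.resize(im,None,fx=3.3,fy=3.3,interpolation=cv2.INTER_CUBIC))
E
```

```text
t1 yel [179  64  38  39 625] [0.883 0.416 0.057] [0.912 0.415 0.057] zmax 0.073
t1 yel [292 208  15  18 194] [0.495 0.083 0.128] [0.494 0.083 0.134] zmax 0.134
t1 yel [355 221  15  19 218] [ 0.455 -0.088  0.178] [ 0.455 -0.089  0.179] zmax 0.184
t1 red [315 165  13  13 141] [0.597 0.024 0.238] [0.594 0.024 0.249] zmax 0.242
s1 red [333 183  14   9  97] [0.601 0.017 0.239] [0.595 0.023 0.233] zmax 0.241
s1 red [163 280  19   1  19] [ 0.386 -0.395  0.003] [ 0.385 -0.395  0.003] zmax 0.005
```

View pics/t1c.png

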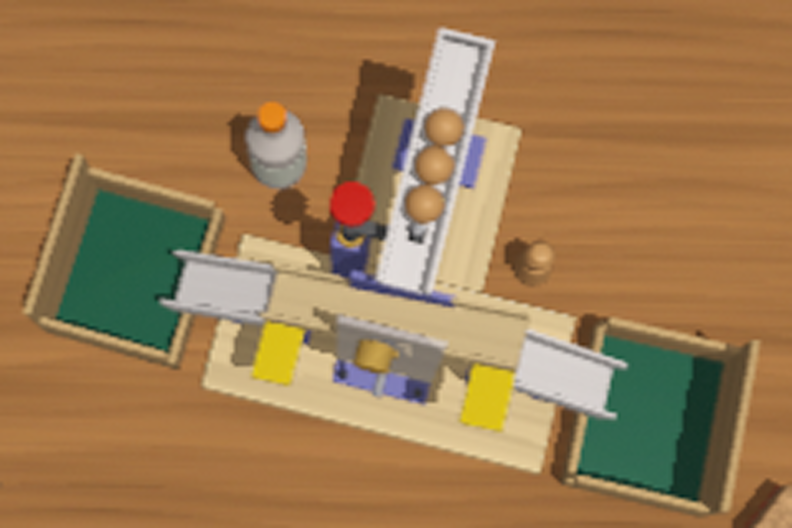

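The right end is raised (its tab is at z=0.178), so the balls currently go left and I press the right tab. The feeder yaw is about -0.23 and its origin is about (0.526, -0.0145). The predicted plunger position agrees with the measured one to about 4 mm. I'll turn the gripper so its long side lies along feeder x, which clears the guard, and go above the tab with the fingers shut.

>>> apply_moves:
  steps:
    - [0,0,0.3,-90,-80,-50,-1]
    - [0,0,0.95,-354,-323,-60,-1]
    - [0,0,0.95,-354,-323,-60,-1]
    - [0,0,0.95,-354,-323,-60,-1]
    - [0,0,0.95,-354,-323,-60,-1]
    - [0,0,0.95,-354,-323,-60,-1]
    - [0,0,0.95,-354,-323,-60,-1]
    - [0,0,0.95,-354,-323,-60,-1]
    - [0,0,0.95,-354,-323,-60,-1]
    - [0,0,0.95,-354,-323,-60,-1]
    - [0,0,0.95,-354,-323,-60,-1]
    - [0,0,0.95,-354,-323,-60,-1]
    - [0,0,1.42,-451,-549,-58,-1]
    - [0,0,1.42,-451,-549,-58,-1]
    - [0,0,1.42,-451,-549,-58,-1]
    - [0,0,1.42,-451,-549,-58,-1]
    - [0,0,1.42,-451,-549,-58,-1]
    - [0,0,1.42,-451,-549,-58,-1]
    - [0,0,1.42,-451,-549,-58,-1]
    - [0,0,1.42,-451,-549,-58,-1]

```text
time: 1.77
ee_pos: [0.4468, -0.0977, 0.2804]
eef_rot: [0.784, 0.621, 0.0, -0.0]
ft_force: [0.5, 1.7, -0.0]
width: 0.0003
grip_force: 0.0
```

```bash
python3 - <<'E'
from h import *
snap('wrist','w1')
s=r.read_state();print(s['time'],s['ee_pos'],R.from_quat(s['eef_rot']).as_matrix().round(3),s['ft_force'],s['width'],s['joint_positions'])
E
```

```text
1.8167 [ 0.44699152 -0.0959195   0.28032847] [[ 0.226  0.974 -0.   ]
 [ 0.974 -0.226  0.001]
 [ 0.    -0.    -1.   ]] [-0.34533042  0.82924295 -0.13040606] 0.00043714980435440335 [-0.56869976 -0.12668156  0.6316001   1.81540924  0.07492706  1.42940394
 -0.1799122 ]
```

View pics/w1.png

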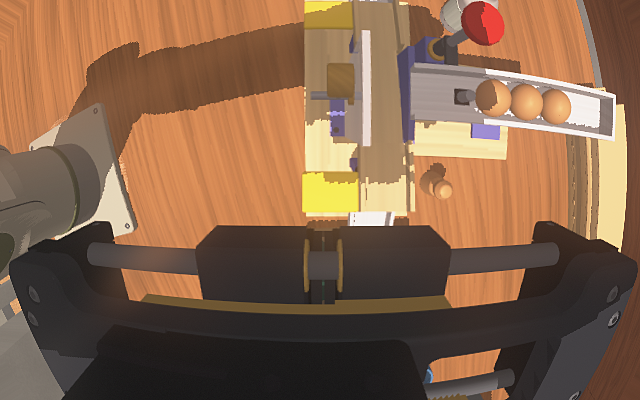

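The wrist view shows the right tab at about (330,190), with the fingers over it and aligned to the feeder axes. The camera sits on the guard's side, so I'll check its position for clearance.

```bash
python3 -c "
import numpy as np
c=np.load('pics/w1.npz');print(c['position'],c['orientation'],c['fovy'],c['cx'],c['cy'])"
```

```text
[ 0.46263152 -0.03308184  0.4428033 ] [ 0.98556628 -0.11478487 -0.01468174  0.12356369] 65.70646984690485 322.7282214426614 202.19497159149512
```

>>> apply_moves:
  steps:
    - [0,0,0,0,0,40,-1]
    - [0,0,0,0,0,75,-1]
    - [0,0,0,0,0,95,-1]
    - [0,0,0,0,0,105,-1]
    - [0,0,0,0,0,115,-1]
    - [0,0,0,0,0,125,-1]
    - [0,0,0,0,0,135,-1]
    - [0,0,0,0,0,143,-1]
    - [0,0,0,0,0,150,-1]
    - [0,0,0,0,0,150,-1]
    - [0,0,0,0,0,150,-1]
    - [0,0,0,0,0,150,-1]

```text
time: 2.82
ee_pos: [0.4474, -0.0957, 0.1309]
eef_rot: [0.783, 0.622, 0.0, 0.0]
ft_force: [-0.7, -0.6, 1.2]
width: 0.0007
grip_force: 0.0
```

```bash
python3 - <<'E'
from h import *
c=snap('top','t2');P=cloud(c)
h=cv2.cvtColor(c['pixels'],cv2.COLOR_RGB2HSV).astype(int);m=(h[...,0]>20)&(h[...,0]<32)&(h[...,1]>190)&(h[...,2]>110)
for sl in (slice(285,310),slice(350,375)):
    q=P[200:245,sl][m[200:245,sl]];print(len(q),np.median(q,0) if len(q) else '')
E
```

```text
229 [0.4938647  0.08005735 0.17896021]
0
```

The left tab is now raised to 0.179, so the gate has rocked over. Next I retract and go above the plunger.

>>> apply_moves:
  steps:
    - [0,0,0,0,0,-40,-1]
    - [0,0,0,0,0,-80,-1]
    - [0,0,0,0,0,-120,-1]
    - [0,0,0,0,0,-150,-1]
    - [0,0,0,0,0,-150,-1]
    - [0,0,0,30,24,-150,-1]
    - [0,0,0,60,48,-150,-1]
    - [0,0,0,90,72,-150,-1]
    - [0,0,0,120,97,-150,-1]
    - [0,0,0,150,121,-150,-1]
    - [0,0,0,150,121,-150,-1]
    - [0,0,0,150,121,-150,-1]
    - [0,0,0,150,121,-150,-1]

```text
time: 3.95
ee_pos: [0.5987, 0.0225, 0.2804]
eef_rot: [0.783, 0.622, -0.0, 0.0]
ft_force: [-0.2, -1.1, 0.6]
width: 0.0
grip_force: 0.0
```

```bash
python3 - <<'E'
from h import *
snap('wrist','w2');c=snap('top','t3');P=cloud(c)
h=cv2.cvtColor(c['pixels'],cv2.COLOR_RGB2HSV).astype(int);m=(h[...,0]>20)&(h[...,0]<32)&(h[...,1]>190)&(h[...,2]>110)
for sl in (slice(285,310),slice(350,375)):
    q=P[200:245,sl][m[200:245,sl]];print(len(q),np.median(q,0) if len(q) else '')
print(r.read_state()['ee_pos'])
E
```

```text
0 
199 [ 0.45527955 -0.09063144  0.1283286 ]
[0.59841942 0.02191228 0.28123906]
```

View pics/w2.png

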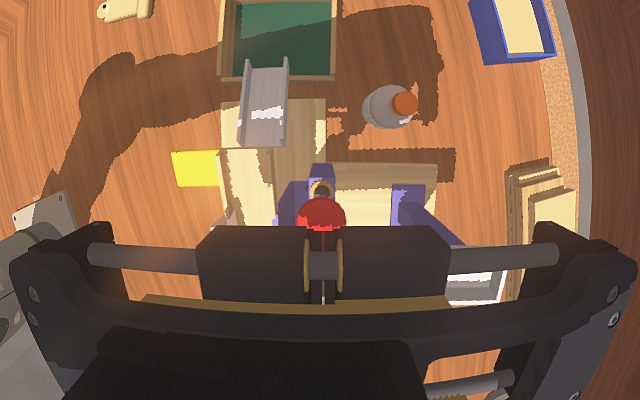

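The right tab stays down at 0.128. The red head (about 322,215) is in line with the fingers (323), so I press it now.

>>> apply_moves:
  steps:
    - [0,0,0,0,0,30,-1]
    - [0,0,0,0,0,42,-1]
    - [0,0,0,0,0,50,-1]
    - [0,0,0,0,0,57,-1]
    - [0,0,0,0,0,63,-1]
    - [0,0,0,0,0,67,-1]
    - [0,0,0,0,0,67,-1]
    - [0,0,0,0,0,67,-1]
    - [0,0,0,0,0,67,-1]

```text
time: 4.8
ee_pos: [0.5989, 0.0228, 0.2161]
eef_rot: [0.783, 0.622, 0.001, -0.0]
ft_force: [-11.0, -2.1, 19.3]
width: 0.0009
grip_force: 9.6
```

It is at the bottom stop (z=0.216, 19 N). I'll hold it there.

>>> apply_moves:
  steps:
    - [0,0,0,0,0,0,-1]
    - [0,0,0,0,0,0,-1]
    - [0,0,0,0,0,0,-1]
    - [0,0,0,0,0,0,-1]
    - [0,0,0,0,0,0,-1]
    - [0,0,0,0,0,0,-1]
    - [0,0,0,0,0,0,-1]
    - [0,0,0,0,0,0,-1]
    - [0,0,0,0,0,0,-1]
    - [0,0,0,0,0,0,-1]
    - [0,0,0,0,0,0,-1]
    - [0,0,0,0,0,0,-1]
    - [0,0,0,0,0,0,-1]
    - [0,0,0,0,0,0,-1]
    - [0,0,0,0,0,0,-1]
    - [0,0,0,0,0,0,-1]
    - [0,0,0,0,0,0,-1]
    - [0,0,0,0,0,0,-1]
    - [0,0,0,0,0,0,-1]
    - [0,0,0,0,0,0,-1]

```text
time: 6.47
ee_pos: [0.5989, 0.0228, 0.216]
eef_rot: [0.783, 0.622, 0.001, -0.0]
ft_force: [-10.4, -1.9, 19.3]
width: 0.0009
grip_force: 9.6
```

>>> apply_moves:
  steps:
    - [0,0,0,0,0,0,-1]
    - [0,0,0,0,0,0,-1]
    - [0,0,0,0,0,0,-1]
    - [0,0,0,0,0,0,-1]
    - [0,0,0,0,0,0,-1]
    - [0,0,0,0,0,0,-1]
    - [0,0,0,0,0,0,-1]
    - [0,0,0,0,0,0,-1]
    - [0,0,0,0,0,0,-1]
    - [0,0,0,0,0,0,-1]
    - [0,0,0,0,0,0,-1]
    - [0,0,0,0,0,0,-1]
    - [0,0,0,0,0,0,-1]
    - [0,0,0,0,0,0,-1]
    - [0,0,0,0,0,0,-1]
    - [0,0,0,0,0,0,-1]
    - [0,0,0,0,0,0,-1]
    - [0,0,0,0,0,0,-1]
    - [0,0,0,0,0,0,-1]
    - [0,0,0,0,0,0,-1]

```text
time: 8.13
ee_pos: [0.5989, 0.0228, 0.216]
eef_rot: [0.783, 0.622, 0.001, -0.0]
ft_force: [-11.1, -1.8, 19.6]
width: 0.0007
grip_force: 9.6
```

```bash
python3 - <<'E'
from h import *
c=r.camera('top');d=r.camera('scene')
a=cv2.resize(c['pixels'][110:290,215:485],(800,533))
cv2.imwrite('pics/t4.png',a[:,:,::-1])
cv2.imwrite('pics/s4.png',cv2.resize(d['pixels'][160:320,180:430],(800,512))[:,:,::-1])
E
```

```text
(no output)
```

View pics/t4.png

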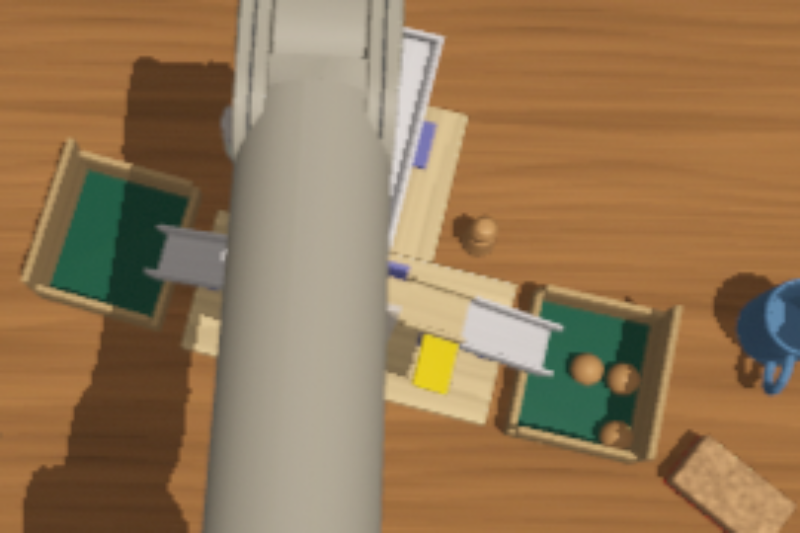

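View pics/s4.png

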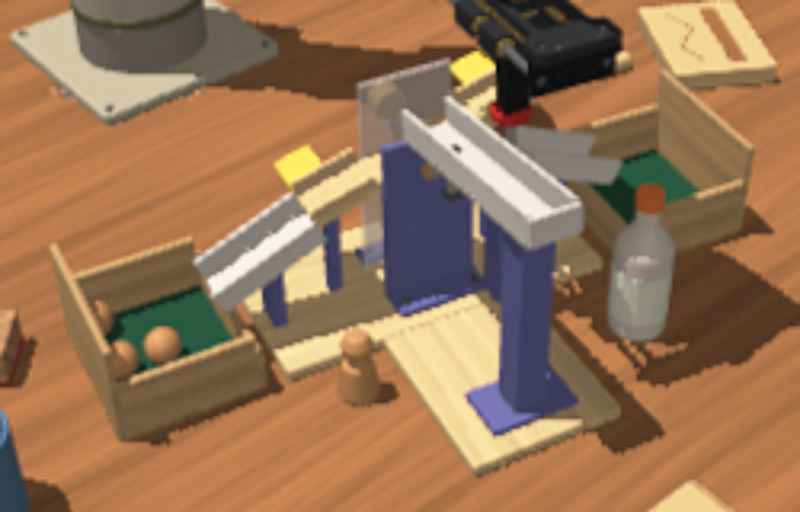

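All three balls are in the right tray, at (587,368), (623,378) and (615,433) in the top crop, and the channel is empty. I'll lift off.

>>> apply_moves:
  steps:
    - [0,0,0,0,0,-8,-1]
    - [0,0,0,0,0,-16,-1]
    - [0,0,0,0,0,-24,-1]
    - [0,0,0,0,0,-40,-1]
    - [0,0,0,0,0,-75,-1]
    - [0,0,0,0,0,-110,-1]
    - [0,0,0,0,0,-120,-1]
    - [0,0,0,0,0,-120,-1]
    - [0,0,0,0,0,-120,-1]
    - [0,0,0,0,0,-120,-1]
    - [0,0,0,0,0,-120,-1]
    - [0,0,0,0,0,-120,-1]

```text
time: 9.23
ee_pos: [0.5985, 0.0234, 0.3324]
eef_rot: [0.783, 0.623, -0.001, -0.0]
ft_force: [-0.0, -0.7, 1.2]
width: 0.0006
grip_force: 0.0
```

```bash
python3 - <<'E'
from h import *
for n in ('scene','top'):
    c=r.camera(n);P=cloud(c);h=cv2.cvtColor(c['pixels'],cv2.COLOR_RGB2HSV).astype(int)
    H,S,V=h[...,0],h[...,1],h[...,2]
    inb=(abs(P[...,0]-.6)<.04)&(abs(P[...,1]-.02)<.04)
    for nm,m in (('red',((H<5)|(H>174))&(S>180)&(V>60)&inb),('yel',(H>20)&(H<32)&(S>180)&(V>110)&(abs(P[...,1]+.09)<.03)&(abs(P[...,0]-.455)<.04)&(P[...,2]>.1))):
        q=P[m];print(n,nm,len(q),np.median(q,0) if len(q) else '')
s=r.read_state();print(s['ee_pos'],s['ft_force'],s['time'])
E
```

```text
scene red 94 [0.6006865  0.01762695 0.23846302]
scene yel 0 
top red 0 
top yel 200 [ 0.45498273 -0.0907037   0.12773101]
[0.59865101 0.02327121 0.33282837] [-0.107842    0.26283922  0.09971266] 9.3333
```

The plunger is back up at 0.238, the gate is still over, and the robot is touching nothing.

```bash
python3 -c "
from bench import r
print(r.close_job())"
```

```text
the job is handed in; nothing more can be done
None
```

The gate is rocked over and holding, all three balls ran into the right tray, the plunger sprang back up, and the job was handed in at about 9.3 s.

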